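Seat the pan on the spring scale and weigh the boss head

TASK

Set up the spring scale: put the loose aluminium pan on the sprung platform so that both pegs come up through its two holes and it lies fully home and level, and let go of it. Then set the chrome boss head down gently, the same way up as it stood, flat on the pan's floor on either side of the handle, so that the platform sinks freely under it. Never drive the platform down to its stop, and leave everything else where it stands.

Things in the scene. Friction and masses are not known exactly. Their poses are not given: they have to be found in the camera images.
- platform_top (a point): Centre of the upper face of the spring scale's sprung steel platform (140 x 104 x 6 mm), 100 mm above the table when unloaded. x along its 140 mm side, y along the 104 mm side, z up. Two upright pegs stand on it at x = 0, y = -42 and +42 mm. Below it is the grey housing, 170 x 150 x 50 mm, fixed to the table, with a round dial in its -x side.
- peg_tip (a point): Top of the platform's peg at y = +42 mm, on its axis. Both pegs are alike: 14 mm high above the platform, 12 mm in diameter, the top 5 mm coned down to 4 mm.
- platform (a joint): How far the platform has sunk, in m: 0 unloaded, 0.040 at its stop. A spring of about 350 N per m carries it straight down (about 11 mm under the pan alone, about 20 mm with the boss head too); it does not tilt or turn.
- pan_handle (a point): Centre of the handle bar of the loose aluminium pan (about 0.4 kg). Pan: a tray 200 (x) x 120 (y) mm, floor 8 mm thick, rim 4 mm thick and 22 mm high. The bar crosses the pan's middle along y: 12 mm thick (x), 62 mm long, 14 mm high, its centre 48 mm above the pan's underside, on two posts at y = -27 and +27 mm. Home on the platform, this point is 48 mm straight above platform_top.
- pan_hole (a point): One of the pan's two alike through holes, on its axis at the pan's underside. The holes are 16 mm in diameter, at x = 0, y = +42 (this one) and -42 mm of the pan, and take the platform's pegs either way round. With the pan home the peg tips stand 6 mm above its floor.
- boss_centre (a point): Centre of the chrome boss head (rod clamp, about 0.3 kg), 18 mm above its underside; z up. Its block is 30 mm wide (y, flat sides to grip), 36 mm high, and reaches 28 mm to either side along x; at +x a screw head reaches out to 38 mm, and at x = -20 mm a wing screw, 20 mm wide in y, stands up to 56 mm above the underside.
- lid: Bystander: white porcelain crucible lid with a knob, 62 mm in diameter, 20 mm high; origin at the centre of its underside.
- petri: Bystander: open glass Petri dish, 100 mm in diameter, 18 mm high; origin at the centre of its underside.
- stand_base: Bystander: dark steel retort stand base, 130 x 200 x 16 mm with a short collar to 30 mm; origin at the centre of its underside.
- clamp: Bystander, fixed: cast steel bench clamp holding an upright clear glass U-tube, 185 mm high in all; origin at the centre of its 90 x 70 mm foot.
- beaker: Bystander: glass beaker, 84 mm in diameter, 110 mm high; origin at the centre of its underside.
- rack: Bystander: wooden test-tube rack, 70 x 220 mm, with tubes up to 127 mm high; origin at the centre of its underside.
- bin: Bystander: grey plastic bin of stoppers, 160 x 220 x 70 mm; origin at the centre of its underside.
Mind the look-alikes: they are no part of the job. What is shaped like the part that bears pan_handle but pink is not meant.

How it is judged:
By the outcome, as a careful person would: the job done as asked, in the order asked, and still so for the second after the job is handed in, with the robot touching nothing.
It also fails if it takes over 67 s, if anything falls off the work surface, if the arm or the gripper's body presses on something with over 40 N, if the wrist force passes 120 N, or if a joint passes its speed limit or range.

ROBOT

A 6-joint arm with a two-finger parallel gripper is mounted at the origin on the work surface. World frame = base frame: x ahead of the robot, y to its left, z up, the work surface at z = 0. Lengths are in m, angles in rad, forces in N, time in s.
With the tool pointing down it reaches from about 0.375 to 0.9 m from the base axis. Payload 3.1 kg.
Tool frame: the origin (TCP) lies midway between the tips of the shut fingers; the grasp point (between the pads) lies 19 mm behind it; x points along the fingers, y is the direction in which the jaws open and shut, and the axes are right-handed (so a half turn about x gives the same grasp; the last joint's range is limited). The gripper opens to 87 mm and grips with 3 to 60 N. Pads are 19 mm wide; open, the fingers measure 117 mm over their backs; the gripper's body (75 mm by 190 mm) begins 51 mm behind the grasp point.
Start: joints at [0.925, 0.527, 1.433, -0, 1.181, -0.178], TCP at [0.281, 0.558, 0.223] pointing down, gripper open.
Joint ranges: [-3.08, 3.08], [-0.75, 2.2], [0.22, 2.44], [-1.43, 4.57], [0, 2.65], [-2.85, 2.85]. Speed limits (rad/s): [2.79, 2.79, 3.14, 3.14, 3.14, 3.14].

INTERFACE

Orientations are given as a 3x3 rotation matrix whose columns are the frame's x, y, z axes.
In Python, from bench import robot gives the robot as it stands.
- The arm moves only by the tool move_arm, never from a script. Its argument "motion" is a list of rows, each a list of 7 numbers: the shift along the tool's x, y, z in cm, then the turn, a rotation vector about the tool's x, y, z in rad, then the opening, from 0 (shut) to 1 (fully open). A call has 1 to 10 rows; each row shifts and turns the commanded pose from where the row before left it, along the tool's axes as they then stand; what a row does not reach is not made up. A row lasts 1/10 s, in which the tool goes at most 50 mm and 8.59 degrees, less where a joint would pass 70% of its speed; a pose out of reach is approached as far as the arm can. A call with a gripper value outside its range is refused whole. The fingers move at their own pace and stop on an object; "grip_force" is the grip in N (left out, the last holds). Time passes only in rows, so rows that do not move let the fingers close. It gives the time, the measured TCP pose, the force and the opening at its end, in the units of the state.
- robot.get_state(): the state, without advancing time (a new reading comes with each control period).
- robot.grab_frame(name): name is "scene" or "top" or "wrist"; returns (picture, depth): 400x640x3 uint8, blue, green, red; 400x640 float32, m along the optical axis (not along the pixel's ray), 0 where there is no reading.
- robot.camera_info(name): a dict with "camera_matrix" (3x3 intrinsics, pixels), "camera_from_world" (4x4, takes a point from world to camera coordinates). Camera axes: x right, y up, looking along -z (the intrinsics and any distortion apply to the point x, -y, -z); pixel columns grow to the right and rows downward; lengths in m; the calibration is good to about 2 mm. A picture is of the moment at which its call begins: read the wrist's pose just before it. camera_info takes no time and is no camera call; for the wrist camera it gives the pose at the moment of the call.
- robot.job_done(): hands the job in, once; it reports no verdict.
The state is a dict: "t": time; "joint_pos": joint angles; "qvel": joint speeds; "joint_efforts": joint torques, N m; "position": TCP position; "orientation": TCP orientation; "wrist_force": force on the tool from outside, world axes, zero at the start; "wrist_torque": the same for the moment, N m; "opening": finger opening in m.
Only numpy, scipy, OpenCV 4.12 (cv2) and the standard library are available. Lean on these libraries where they do the work, as an engineer would, in place of code of your own. Each camera call takes 0.05 s, during which the arm holds its last target.

## Working session

There is one attempt and no reset: what is moved stays moved. The work goes in short steps, Python scripts to look and compute and a tool call to move; the robot and the scene stay as the last step left them, time stands still between calls to the robot, and variables do not carry over. Pictures are saved under pics/ and viewed, and the job is handed in when it is done.

Besides the shell and the picture viewer there is one more tool, called after ">>>" in YAML: its name, and indented under it one key for each argument. move_arm: Moves the arm, as the interface text tells. Its arguments: {"type":"object","properties":{"motion":{"type":"array","items":{"type":"array","items":{"type":"number"}}},"grip_force":{"type":"number"}},"required":["motion"]}

```bash
mkdir -p pics; ls; python3 - <<'E'
from bench import robot
import cv2,numpy as np
s=robot.get_state();print({k:np.round(v,3).tolist() for k,v in s.items()})
for n in("scene","top"):
    p,d=robot.grab_frame(n);cv2.imwrite(f"pics/{n}0.png",p);np.save(f"{n}0.npy",d)
    c=robot.camera_info(n);print(n,np.round(c["camera_matrix"],1).tolist(),np.round(c["camera_from_world"],3).tolist(),[k for k in c])
E
```

```text
pics
{'t': 0.0, 'joint_pos': [0.926, 0.528, 1.434, -0.0, 1.181, -0.179], 'qvel': [0.001, 0.001, 0.002, 0.001, -0.001, 0.0], 'joint_efforts': [0.0, -44.004, -17.659, 0.063, 0.058, -0.0], 'position': [0.281, 0.558, 0.222], 'orientation': [[-0.001, 0.45, 0.893], [-0.002, 0.893, -0.45], [-1.0, -0.002, -0.0]], 'wrist_force': [0.13, 0.236, -0.284], 'wrist_torque': [0.017, 0.029, 0.007], 'opening': 0.087}
scene [[369.1, 0.0, 317.5], [0.0, 369.1, 205.4], [0.0, 0.0, 1.0]] [[0.797, 0.605, -0.011, -0.428], [-0.485, 0.649, 0.586, 0.166], [0.362, -0.461, 0.81, -1.592], [0.0, 0.0, 0.0, 1.0]] ['camera_matrix', 'camera_from_world']
top [[404.1, 0.0, 321.6], [0.0, 404.1, 199.5], [0.0, 0.0, 1.0]] [[0.004, -1.0, 0.026, -0.002], [0.997, 0.006, 0.079, -0.534], [-0.079, 0.025, 0.997, -1.367], [0.0, 0.0, 0.0, 1.0]] ['camera_matrix', 'camera_from_world']
```

View pics/scene0.png

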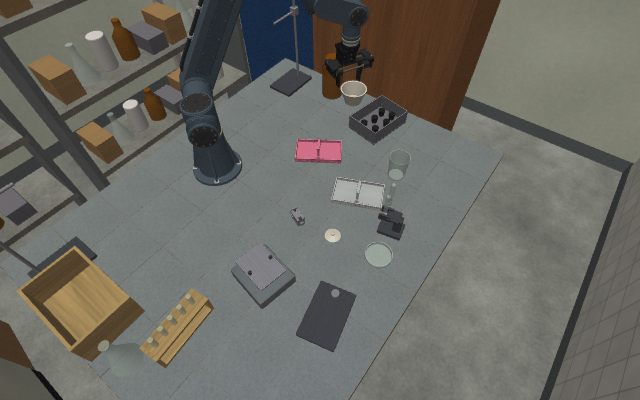

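View pics/top0.png

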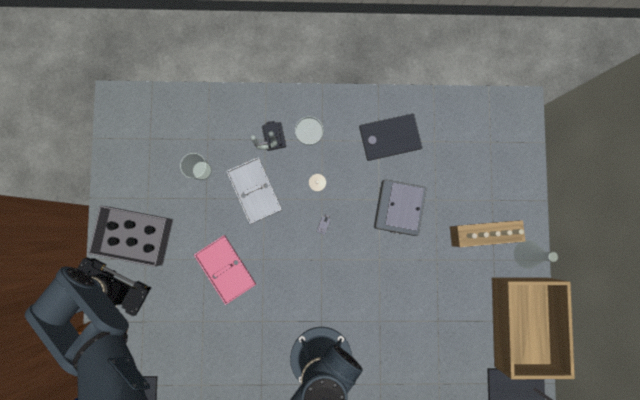

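The top view shows the aluminium pan at (255,190) and the pink look-alike at (224,269). The scale is at (402,207), the boss at (324,223), and the U-tube clamp is beside the pan at (268,140). I'll take a close crop and measure next.

```bash
cat > h.py <<'E'
from bench import robot
import cv2,numpy as np
def ray(n,u,v,c=None):
    c=c or robot.camera_info(n);K=np.array(c["camera_matrix"]);T=np.array(c["camera_from_world"])
    a=np.linalg.solve(K,[u,v,1]);d=np.array([a[0],-a[1],-a[2]])
    R=T[:3,:3];return -R.T@T[:3,3],R.T@d
def onz(n,u,v,z,c=None):
    o,d=ray(n,u,v,c);return o+d*(z-o[2])/d[2]
def proj(n,p,c=None):
    c=c or robot.camera_info(n);K=np.array(c["camera_matrix"]);T=np.array(c["camera_from_world"])
    q=T[:3,:3]@np.array(p)+T[:3,3];q=K@np.array([q[0],-q[1],-q[2]]);return q[:2]/q[2]
def pts(n,uv,d,c=None):
    # points by depth
    o=[]
    for u,v in uv:
        oo,r=ray(n,u,v,c);o.append(oo+r*d[v,u])
    return np.array(o)
E
python3 - <<'E'
from h import *
p=cv2.imread("pics/top0.png")
a=cv2.resize(p[110:240,170:300],(650,650)[:2],interpolation=cv2.INTER_CUBIC)[:600]
cv2.imwrite("pics/pan0.png",cv2.resize(p[140:240,210:300],None,fx=6,fy=6,interpolation=cv2.INTER_CUBIC))
cv2.imwrite("pics/sc0.png",cv2.resize(p[160:250,310:440],None,fx=6,fy=6,interpolation=cv2.INTER_CUBIC))
for n,uv in dict(pan=(255,190),pink=(224,269),scale=(402,207),boss=(324,223),clamp=(268,140),beaker=(195,167)).items(): print(n,np.round(onz("top",*uv,0.03),3))
E
```

```text
pan [0.564 0.228 0.03 ]
pink [0.298 0.326 0.03 ]
scale [ 0.509 -0.275  0.03 ]
boss [ 0.453 -0.008  0.03 ]
clamp [0.737 0.186 0.03 ]
beaker [0.642 0.433 0.03 ]
```

View pics/pan0.png

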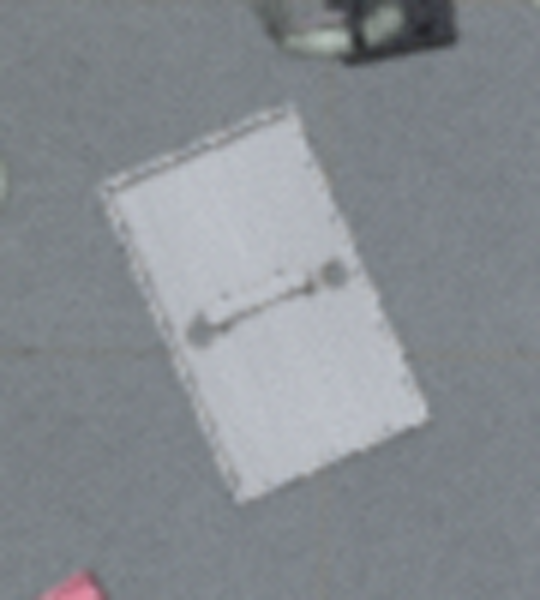

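View pics/sc0.png

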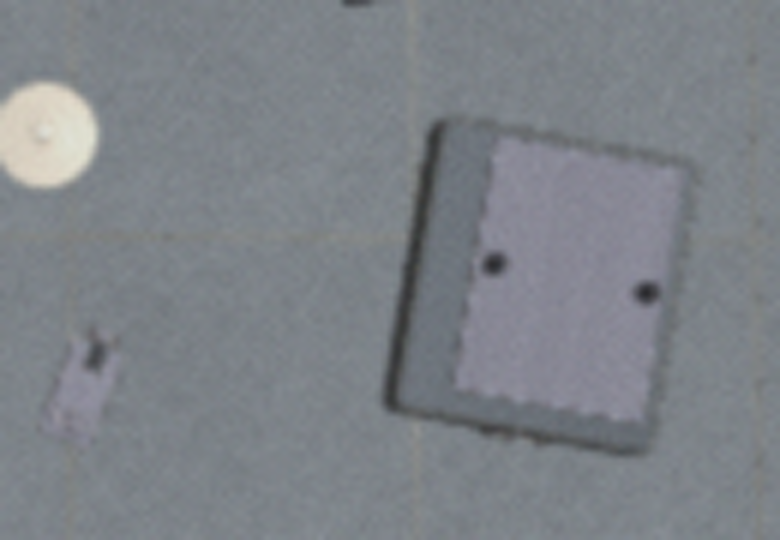

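Candidates, top-view pixels:

- **Pan:** grey pan at (255,190), pink pan at (224,269). The task wants the aluminium one, so I choose grey.
- **Boss:** only the chrome piece at (324,223).
- **Platform:** the only scale, at (402,207).

The crop confirms the grey pan has holes at crop pixels (200,331) and (333,271), and the pegs are at (494,264) and (646,292) in the other crop.

```bash
cat >> h.py <<'E'
def go(target,ang=None,rows=None):
    """tool-frame shift (cm) for world target TCP (current measured), and turn about x to bring jaw axis to ang (deg, mod 180)"""
    s=robot.get_state();R=np.array(s["orientation"]);p=np.array(s["position"])
    d=R.T@(np.array(target)-p)*100
    y=np.degrees(np.arctan2(R[1,1],R[0,1]));out=[np.round(d,2).tolist(),"jaw",round(y,2)]
    if ang is not None:
        t=-(ang-y);t=(t+90)%180-90;out+=["turn",round(np.radians(t),4),round(t,2)]
    return out
E
python3 - <<'E'
from h import *
def up(u,v,o): return ((u+.5)/6-.5+o[0],(v+.5)/6-.5+o[1])
h=[onz("top",*up(u,v,(210,140)),.006) for u,v in((200,331),(333,271))]
g=[onz("top",*up(u,v,(310,160)),.112) for u,v in((494,264),(646,292))]
for n,a in(("holes",h),("pegs",g)):
    d=a[0]-a[1];print(n,np.round(a,4).tolist(),"c",np.round((a[0]+a[1])/2,4),"len",np.linalg.norm(d),"ang",np.degrees(np.arctan2(d[1],d[0])))
s=robot.get_state();R=np.array(s['orientation']);T=np.linalg.inv(robot.camera_info("wrist")["camera_from_world"])
print("wristcam in tool",np.round(R.T@T[:3,:3],3).tolist(),np.round(R.T@(T[:3,3]-s['position']),3),np.round(robot.camera_info("wrist")["camera_matrix"],1).tolist())
b=onz("top",*up(82,390,(310,160)),.036);print("boss",b)
print(go([.509,-.275,.35]))
E
```

```text
holes [[0.5499, 0.2723, 0.006], [0.5852, 0.1964, 0.006]] c [0.5675 0.2343 0.006 ] len 0.08371464726288978 ang 114.98900255471862
pegs [[0.515, -0.224, 0.112], [0.5004, -0.3059, 0.112]] c [ 0.5077 -0.265   0.112 ] len 0.08321073596286996 ang 79.91615122987938
wristcam in tool [[-0.0, 0.291, -0.957], [1.0, -0.0, -0.0], [-0.0, -0.957, -0.291]] [-0.163  0.001 -0.08 ] [[336.2, 0.0, 320.4], [0.0, 336.2, 195.7], [0.0, 0.0, 1.0]]
boss [ 0.44769125 -0.00522426  0.036     ]
[[-12.73, -64.11, 57.84], 'jaw', np.float64(63.25)]
```

>>> move_arm:
  motion:
    - [-0.8,-1.6,4,0,0,0,1]
    - [-0.8,-1.6,4,0,0,0,1]
    - [-0.8,-1.6,4,0,0,0,1]
    - [-0.8,-1.6,4,0,0,0,1]
    - [-0.8,-1.6,4,0,0,0,1]
    - [-0.8,-1.6,4,0,0,0,1]
    - [-0.8,-1.6,4,0,0,0,1]
    - [-0.8,-1.6,4,0,0,0,1]
    - [-0.8,-1.6,4,0,0,0,1]
    - [-0.8,-1.6,4,0,0,0,1]

```text
t: 1.1
position: [0.567, 0.2337, 0.3024]
orientation: [[-0.001, 0.45, 0.893], [-0.0, 0.893, -0.45], [-1.0, -0.001, -0.001]]
wrist_force: [-0.7, 0.0, -0.4]
opening: 0.0872
```

>>> move_arm:
  motion:
    - [0,0,0,0.1335,0,0,1]
    - [0,0,0,0.1335,0,0,1]
    - [0,0,0,0.1335,0,0,1]
    - [0,0,0,0.1335,0,0,1]
    - [0,0,0,0.1335,0,0,1]
    - [0,0,0,0,0,0,1]
    - [0,0,0,0,0,0,1]

```text
t: 1.8
position: [0.5662, 0.2352, 0.3022]
orientation: [[-0.001, 0.905, 0.425], [-0.0, 0.425, -0.905], [-1.0, -0.001, -0.0]]
wrist_force: [-0.2, -0.1, 0.6]
opening: 0.0869
```

```bash
cat >> h.py <<'E'
def snap(name):
    c=robot.camera_info("wrist");p,d=robot.grab_frame("wrist");cv2.imwrite(f"pics/{name}.png",p)
    np.savez(name,K=c["camera_matrix"],T=c["camera_from_world"],d=d)
def cam(name):
    z=np.load(name+".npz");return {"camera_matrix":z["K"],"camera_from_world":z["T"]}
E
python3 -c "
from h import *
snap('w1');print(go([.448,-.005,.30],70))"
```

```text
[[0.24, -20.91, 16.72], 'jaw', np.float64(25.15), 'turn', np.float64(-0.7828), np.float64(-44.85)]
```

View pics/w1.png

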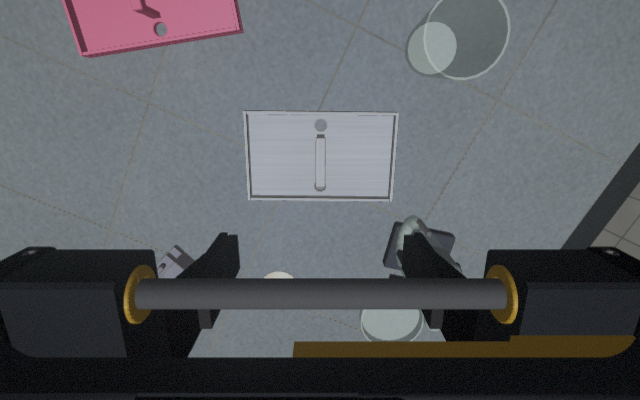

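The wrist view shows the aluminium pan centred at (320,155), with its handle bar running from (320,137) to (320,190) and one hole at (320,125). Next I'll look at the boss and the platform the same way.

>>> move_arm:
  motion:
    - [0,-3.5,2.8,0,0,0,1]
    - [0,-3.5,2.8,0,0,0,1]
    - [0,-3.5,2.8,0,0,0,1]
    - [0,-3.5,2.8,0,0,0,1]
    - [0,-3.5,2.8,0,0,0,1]
    - [0,-3.5,2.8,0,0,0,1]
    - [0,0,0,0,0,0,1]
    - [0,0,0,0,0,0,1]

```text
t: 2.65
position: [0.4472, -0.0064, 0.3029]
orientation: [[0.001, 0.907, 0.421], [0.0, 0.421, -0.907], [-1.0, 0.001, 0.0]]
wrist_force: [0.6, -0.4, 0.4]
opening: 0.0868
```

```bash
python3 -c "
from h import *
snap('w2');print(go([.508,-.265,.30]))"
```

```text
[[0.28, -5.49, 26.06], 'jaw', np.float64(25.01)]
```

>>> move_arm:
  motion:
    - [0,-0.95,4.3,0,0,0,1]
    - [0,-0.95,4.3,0,0,0,1]
    - [0,-0.95,4.3,0,0,0,1]
    - [0,-0.95,4.3,0,0,0,1]
    - [0,-0.95,4.3,0,0,0,1]
    - [0,-0.95,4.3,0,0,0,1]
    - [0,0,0,0,0,0,1]
    - [0,0,0,0,0,0,1]

```text
t: 3.5
position: [0.5056, -0.263, 0.3017]
orientation: [[-0.001, 0.906, 0.424], [0.002, 0.424, -0.906], [-1.0, 0.0, -0.002]]
wrist_force: [0.2, 1.3, 0.4]
opening: 0.0868
```

```bash
python3 -c "
from h import *
snap('w3');print(robot.get_state()['position'])
a=cv2.imread('pics/w2.png')[100:230,220:420];b=cv2.imread('pics/w3.png')[60:230,180:460]
f=lambda x:cv2.resize(x,(780,int(780*x.shape[0]/x.shape[1])),interpolation=cv2.INTER_CUBIC)
cv2.imwrite('pics/w2c.png',f(a));cv2.imwrite('pics/w3c.png',f(b))"
```

```text
[ 0.50510627 -0.26200732  0.30186225]
```

View pics/w2c.png

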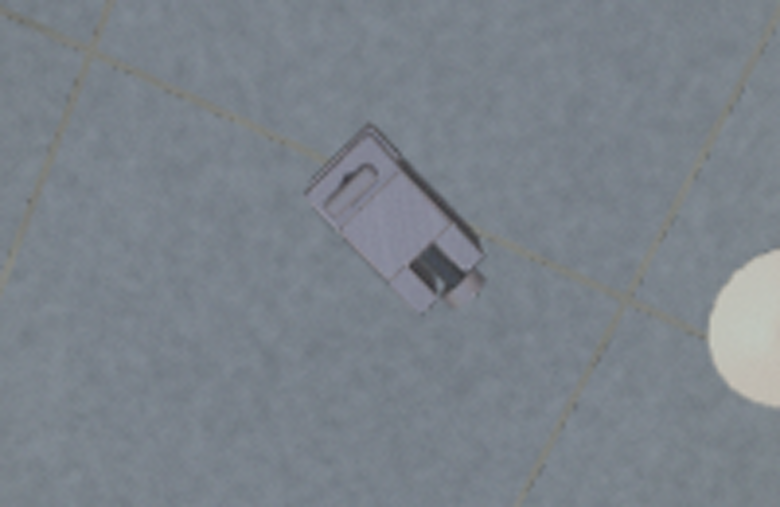

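View pics/w3c.png

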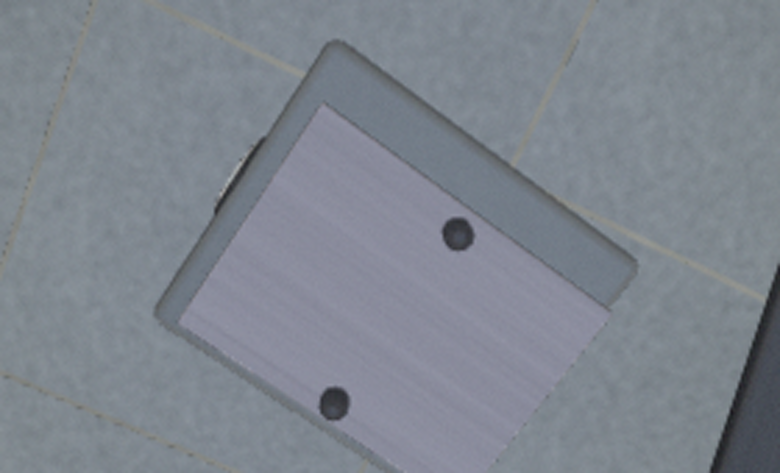

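In w2c the boss has its wing at the upper left (350,190) and its screw head at the lower right (465,290), so boss +x points about -20° in world. In w3c the pegs are at (458,233) and (333,403), and the dial is at the left (235,175).

```bash
python3 - <<'E'
from h import *
np.set_printoptions(precision=4,suppress=True)
# pegs
c=cam('w3');p=cv2.imread('pics/w3.png');g=cv2.cvtColor(p,cv2.COLOR_BGR2GRAY)
m=(g<90).astype(np.uint8);n,l,st,ce=cv2.connectedComponentsWithStats(m)
P=[]
for i in range(1,n):
    if 60<st[i,4]<400 and st[i,1]>60 and st[i,1]<230 and abs(st[i,2]-st[i,3])<4:
        print("peg",ce[i],st[i]);P.append(onz("",*ce[i],.107,c))
P=np.array(P);d=P[0]-P[1];print(P,"c",P.mean(0),np.linalg.norm(d),np.degrees(np.arctan2(d[1],d[0]))%180)
# platform corners by hand (crop->px), z=.1
s=280/780
for u,v in((321,102),(180,325),(610,310)): print("corner",onz("",(u+.5)*s-.5+180,(v+.5)*s-.5+60,.1,c))
# pan
c=cam('w1');p=cv2.imread('pics/w1.png').astype(int);
g=p.min(2);m=((g>150)).astype(np.uint8);m[:100]=0;m[215:]=0;m[:,:225]=0;m[:,415:]=0
cs,_=cv2.findContours(m,cv2.RETR_EXTERNAL,cv2.CHAIN_APPROX_NONE);k=max(cs,key=cv2.contourArea);print(cv2.boundingRect(k))
w=np.array([onz("",*q[0],.022,c)[:2] for q in k]).astype(np.float32)
r=cv2.minAreaRect(w*1000);print("pan rect",r)
for z,(u,v) in((.008,(320.5,125.5)),(.055,(320,137)),(.055,(320,190))): print("pan pts",onz("",u,v,z,c))
# boss
c=cam('w2');p=cv2.imread('pics/w2.png')
s=200/780
for u,v,z in((372,125,.036),(305,192,.036),(485,252,.036),(420,313,.036),(465,290,.02),(400,220,.036)): print("boss",onz("",(u+.5)*s-.5+220,(v+.5)*s-.5+100,z,c))
E
python3 -c "
import cv2;a=cv2.imread('pics/w1.png')[95:215,230:410];cv2.imwrite('pics/w1c.png',cv2.resize(a,None,fx=4.3,fy=4.3,interpolation=2))"
```

```text
peg [344.0096 143.6731] [339 138  11  12 104]
peg [299.5098 204.6667] [295 199  10  12 102]
[[ 0.5165 -0.2253  0.107 ]
 [ 0.5016 -0.3077  0.107 ]] c [ 0.5091 -0.2665  0.107 ] 0.08369115282008388 79.68498049086763
corner [ 0.4494 -0.2035  0.1   ]
corner [ 0.4329 -0.3057  0.1   ]
corner [ 0.5857 -0.2274  0.1   ]
(247, 111, 152, 90)
pan rect ((569.0357666015625, 235.64569091796875), (193.8001708984375, 117.70938110351562), 24.512981414794922)
pan pts [0.5502 0.271  0.008 ]
pan pts [0.5537 0.2622 0.055 ]
pan pts [0.582  0.2018 0.055 ]
boss [0.4277 0.022  0.036 ]
boss [ 0.4168 -0.007   0.036 ]
boss [ 0.4793 -0.0001  0.036 ]
boss [ 0.4686 -0.0282  0.036 ]
boss [ 0.4813 -0.0176  0.02  ]
boss [ 0.4491 -0.0023  0.036 ]
```

View pics/w1c.png

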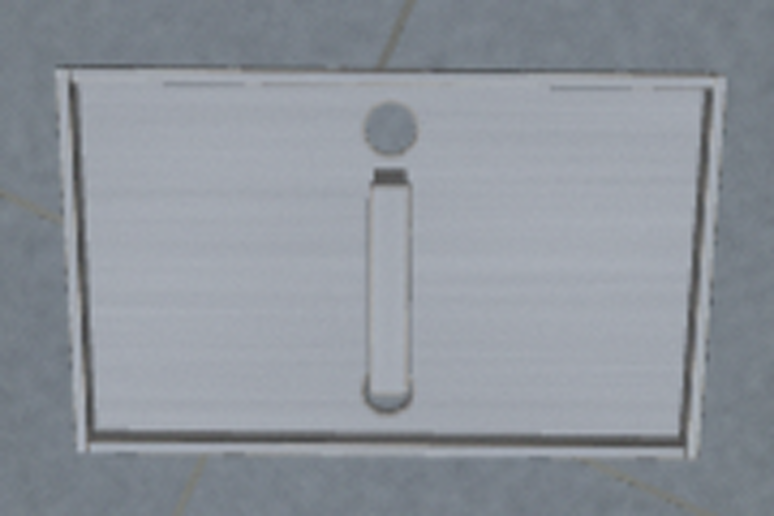

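```bash
python3 - <<'E'
from h import *
np.set_printoptions(precision=4,suppress=True)
c=cam('w1');f=lambda u,v,z:onz("",(u+.5)/4.3-.5+230,(v+.5)/4.3-.5+95,z,c)
C=np.array([f(*q,.022) for q in((57,67),(724,77),(695,458),(80,452))]);print(C,"c",C.mean(0))
for a,b in((0,1),(3,2),(0,3),(1,2)):
    d=C[b]-C[a];print(np.linalg.norm(d),np.degrees(np.arctan2(d[1],d[0])))
B=np.array([f(391,183,.055),f(391,394,.055)]);print("bar",B,B.mean(0),np.linalg.norm(B[0]-B[1]))
H=np.array([f(390,129,.008),f(387,388,.008)]);d=H[0]-H[1];print("holes",H,H.mean(0),np.linalg.norm(d),np.degrees(np.arctan2(d[1],d[0])))
# platform centre check from corners
E
```

```text
[[0.4516 0.2473 0.022 ]
 [0.6325 0.3292 0.022 ]
 [0.682  0.2207 0.022 ]
 [0.5021 0.1383 0.022 ]] c [0.5671 0.2339 0.022 ]
0.19854180433713545 24.35153019527696
0.19786247683892674 24.60735541398751
0.1201036483348343 -65.12965938080951
0.11921596515465474 -65.4532391165787
bar [[0.5543 0.2623 0.055 ]
 [0.5806 0.2065 0.055 ]] [0.5675 0.2344 0.055 ] 0.06156973308956362
holes [[0.5495 0.2719 0.008 ]
 [0.584  0.1962 0.008 ]] [0.5667 0.2341 0.008 ] 0.08324106917295672 114.5061492796773
```

Two methods agree on both parts. The pan centre is (0.567, 0.234) with its x axis at 24.6°. The platform centre is (0.509, -0.2665) with jaw angle -10.3°. Going to the pan.

>>> move_arm:
  motion:
    - [0,2.6,-4.15,0,0,0,1]
    - [0,2.6,-4.15,0,0,0,1]
    - [0,2.6,-4.15,0,0,0,1]
    - [0,2.6,-4.15,0,0,0,1]
    - [0,2.6,-4.15,0,0,0,1]
    - [0,2.6,-4.15,0,0,0,1]
    - [0,2.6,-4.15,0,0,0,1]
    - [0,2.6,-4.15,0,0,0,1]
    - [0,2.6,-4.15,0,0,0,1]
    - [0,2.6,-4.15,0,0,0,1]

```text
t: 4.55
position: [0.5627, 0.2265, 0.3029]
orientation: [[-0.0, 0.905, 0.426], [0.0, 0.426, -0.905], [-1.0, -0.0, -0.0]]
wrist_force: [1.0, -0.8, -0.2]
opening: 0.0868
```

>>> move_arm:
  motion:
    - [0,0,0,0,0,0,1]
    - [0,0,0,0,0,0,1]
    - [0,0,0,0,0,0,1]

```text
t: 4.85
position: [0.5635, 0.2225, 0.3025]
orientation: [[-0.001, 0.906, 0.424], [-0.001, 0.424, -0.906], [-1.0, -0.001, 0.0]]
wrist_force: [-0.5, -0.3, 0.1]
opening: 0.0871
```

```bash
python3 -c "
from h import *
print(go([.567,.2341,.20],24.6),robot.get_state()['wrist_force'])"
```

```text
[[10.25, 0.82, -0.91], 'jaw', np.float64(25.09), 'turn', np.float64(0.0085), np.float64(0.49)] [-0.51759289 -0.34840437  0.1209934 ]
```

>>> move_arm:
  motion:
    - [3.5,0.41,-0.45,0.0085,0,0,1]
    - [4,0.41,-0.46,0,0,0,1]
    - [4,0,0,0,0,0,1]
    - [4,0,0,0,0,0,1]
    - [3.5,0,0,0,0,0,1]
    - [0,0,0,0,0,0,1]
    - [0,0,0,0,0,0,1]
    - [0,0,0,0,0,0,1]

```text
t: 5.65
position: [0.5702, 0.2337, 0.115]
orientation: [[0.004, 0.91, 0.414], [0.001, 0.414, -0.91], [-1.0, 0.004, 0.001]]
wrist_force: [-0.6, 0.1, -0.0]
opening: 0.0873
```

```bash
python3 -c "
from h import *
print(go([.567,.2341,.029],24.6),robot.get_state()['wrist_force'])"
```

```text
[[8.59, -0.31, -0.18], 'jaw', np.float64(24.47), 'turn', np.float64(-0.0024), np.float64(-0.13)] [-0.62718144  0.05851988 -0.04611298]
```

>>> move_arm:
  motion:
    - [3,-0.3,-0.1,0,0,0,1]
    - [2.5,0,0,0,0,0,1]
    - [1.5,0,0,0,0,0,1]
    - [1,0,0,0,0,0,1]
    - [0.6,0,0,0,0,0,1]
    - [0,0,0,0,0,0,1]
    - [0,0,0,0,0,0,1]

```text
t: 6.35
position: [0.5659, 0.2338, 0.0273]
orientation: [[0.001, 0.91, 0.415], [0.0, 0.415, -0.91], [-1.0, 0.001, 0.0]]
wrist_force: [-0.8, 0.7, 0.1]
opening: 0.0869
```

```bash
python3 -c "
from h import *
print(go([.567,.2341,.029],24.6),robot.get_state()['wrist_force']);snap('w4')"
```

```text
[[-0.17, 0.11, 0.02], 'jaw', np.float64(24.53), 'turn', np.float64(-0.0013), np.float64(-0.07)] [-0.7930854   0.72031163  0.10764574]
```

View pics/w4.png

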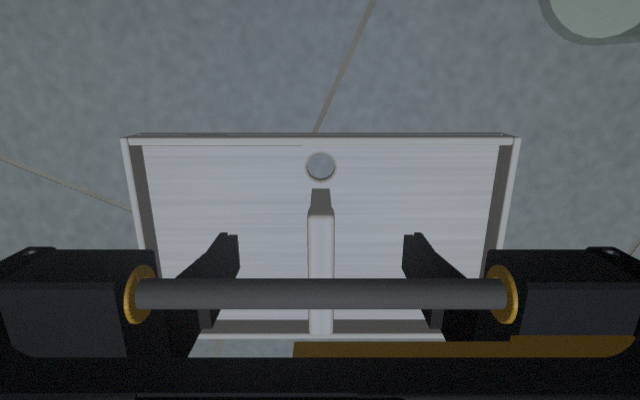

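The bar, at column 321, is centred between the fingers. Closing now.

>>> move_arm:
  motion:
    - [0,0,0,0,0,0,0]
    - [0,0,0,0,0,0,0]
    - [0,0,0,0,0,0,0]
    - [0,0,0,0,0,0,0]
    - [0,0,0,0,0,0,0]
    - [0,0,0,0,0,0,0]
    - [0,0,0,0,0,0,0]
    - [0,0,0,0,0,0,0]
  grip_force: 40

```text
t: 7.2
position: [0.5652, 0.2337, 0.0265]
orientation: [[-0.0, 0.91, 0.415], [-0.0, 0.415, -0.91], [-1.0, -0.0, -0.0]]
wrist_force: [0.4, 0.5, -0.1]
opening: 0.0309
```

>>> move_arm:
  motion:
    - [0,0,0,0,0,0,0]
    - [0,0,0,0,0,0,0]
    - [0,0,0,0,0,0,0]
    - [0,0,0,0,0,0,0]
    - [0,0,0,0,0,0,0]
    - [0,0,0,0,0,0,0]

```text
t: 7.8
position: [0.5655, 0.2337, 0.0266]
orientation: [[0.001, 0.91, 0.415], [0.0, 0.415, -0.91], [-1.0, 0.001, 0.0]]
wrist_force: [1.7, 0.5, -0.5]
opening: 0.0117
```

```bash
python3 -c "
from h import *
s=robot.get_state();print(s['position'],s['opening'],s['wrist_force'],s['wrist_torque']);snap('w5')"
```

```text
[0.56547639 0.23374805 0.02656511] 0.01167830963295544 [ 1.73915844  0.50513825 -0.48055295] [ 0.0052714  -0.09586905  0.06939869]
```

View pics/w5.png

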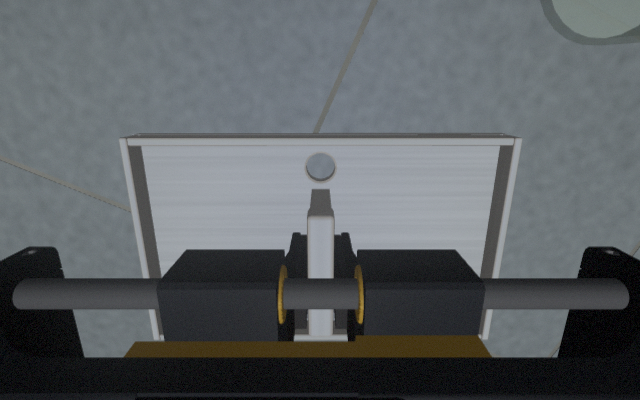

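Bar gripped (opening 11.7 mm). Lifting.

>>> move_arm:
  motion:
    - [-0.5,0,0,0,0,0,0]
    - [-1.5,0,0,0,0,0,0]
    - [-2.5,0,0,0,0,0,0]
    - [-3,0,0,0,0,0,0]
    - [-3,0,0,0,0,0,0]
    - [-3,0,0,0,0,0,0]
    - [-2,0,0,0,0,0,0]
    - [-1,0,0,0,0,0,0]
    - [0,0,0,0,0,0,0]
    - [0,0,0,0,0,0,0]

```text
t: 8.85
position: [0.5643, 0.2334, 0.1909]
orientation: [[-0.002, 0.91, 0.415], [-0.0, 0.415, -0.91], [-1.0, -0.002, -0.0]]
wrist_force: [0.6, -0.4, -4.2]
opening: 0.0114
```

```bash
python3 -c "
from h import *
s=robot.get_state();print(s['position'],s['opening'],s['wrist_force'],s['wrist_torque']);snap('w6')
print(go([.509,-.2665,.192],-10.3))
c=cam('w5');print(onz('',320.5,166,.008,c), onz('',320.5,138,.022,c))
"
```

```text
[0.56426601 0.23341843 0.19087675] 0.011363902436098484 [ 0.61187112 -0.36281232 -4.24843844] [-0.057717    0.0918753  -0.04529921]
[[-0.12, -25.75, 43.2], 'jaw', np.float64(24.52), 'turn', np.float64(0.6078), np.float64(34.82)]
[0.54875306 0.27231881 0.008     ] [0.54165744 0.28781764 0.022     ]
```

View pics/w6.png

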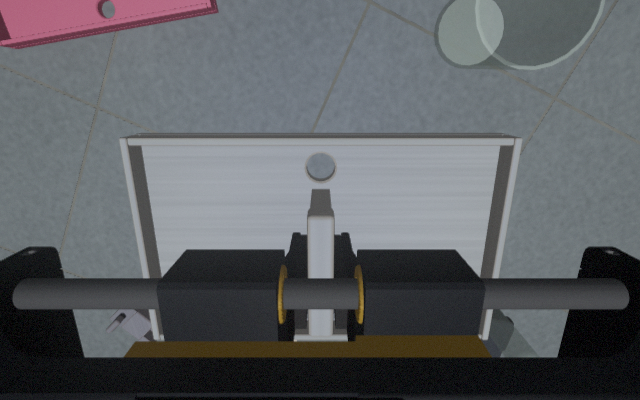

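The pan hangs level and unshifted, with the hole still at (320,166). I'll shift away from the U-tube first, then carry it across.

>>> move_arm:
  motion:
    - [0,-1,-0.4,0,0,0,0]
    - [0,-2.2,-1,0,0,0,0]
    - [0,-2.2,-1,0,0,0,0]
    - [0,-1.7,1.5,0,0,0,0]
    - [0,-1.7,3,0,0,0,0]
    - [0,-1.7,3.8,0,0,0,0]
    - [0,-1.7,3.8,0,0,0,0]
    - [0,-1.7,3.8,0,0,0,0]
    - [0,-1.7,3.8,0,0,0,0]
    - [0,-1.7,3.8,0,0,0,0]

```text
t: 9.9
position: [0.4938, -0.0311, 0.1907]
orientation: [[-0.002, 0.91, 0.415], [0.001, 0.415, -0.91], [-1.0, -0.002, -0.002]]
wrist_force: [0.9, 0.1, -2.8]
opening: 0.0114
```

>>> move_arm:
  motion:
    - [0,-1.7,3.8,0,0,0,0]
    - [0,-1.7,3.8,0,0,0,0]
    - [0,-1.7,3.8,0,0,0,0]
    - [0,-1.7,3.8,0,0,0,0]
    - [0,-1.7,3.8,0,0,0,0]
    - [0,-1.7,2,0,0,0,0]
    - [0,0,0.5,0,0,0,0]
    - [0,0,0,0,0,0,0]

```text
t: 10.7
position: [0.491, -0.268, 0.1906]
orientation: [[-0.001, 0.911, 0.413], [0.002, 0.413, -0.911], [-1.0, -0.001, -0.002]]
wrist_force: [0.8, 0.9, -2.3]
opening: 0.0114
```

>>> move_arm:
  motion:
    - [0,0,0,0.07,0,0,0]
    - [0,0,0,0.1,0,0,0]
    - [0,0,0,0.1,0,0,0]
    - [0,0,0,0.1,0,0,0]
    - [0,0,0,0.1,0,0,0]
    - [0,0,0,0.08,0,0,0]
    - [0,0,0,0.058,0,0,0]
    - [0,0,0,0,0,0,0]
    - [0,0,0,0,0,0,0]

```text
t: 11.6
position: [0.4916, -0.2664, 0.1912]
orientation: [[-0.001, 0.984, -0.176], [0.001, -0.176, -0.984], [-1.0, -0.001, -0.001]]
wrist_force: [-0.7, -0.3, -3.3]
opening: 0.0114
```

```bash
python3 -c "
from h import *
print(robot.get_state()['wrist_torque']);print(go([.509,-.2665,.160],-10.3))"
```

```text
[-0.09128774  0.02686215  0.0179549 ]
[[3.12, 1.72, -0.29], 'jaw', np.float64(-10.15), 'turn', np.float64(0.0025), np.float64(0.15)]
```

>>> move_arm:
  motion:
    - [1.5,0.8,-0.15,0.0025,0,0,0]
    - [1.5,0.9,-0.15,0,0,0,0]
    - [0.9,0,0,0,0,0,0]
    - [0,0,0,0,0,0,0]
    - [0,0,0,0,0,0,0]
    - [0,0,0,0,0,0,0]

```text
t: 12.2
position: [0.5092, -0.2684, 0.1529]
orientation: [[0.0, 0.983, -0.182], [-0.0, -0.182, -0.983], [-1.0, 0.001, 0.0]]
wrist_force: [-0.1, 0.6, -2.9]
opening: 0.0111
```

```bash
python3 -c "
from h import *
print(go([.509,-.2665,.145],-10.3));snap('w7')
p=cv2.imread('pics/w7.png')[100:240,230:410];cv2.imwrite('pics/w7c.png',cv2.resize(p,None,fx=4,fy=4,interpolation=2))"
```

```text
[[0.79, -0.05, -0.18], 'jaw', np.float64(-10.46), 'turn', np.float64(-0.0028), np.float64(-0.16)]
```

View pics/w7c.png

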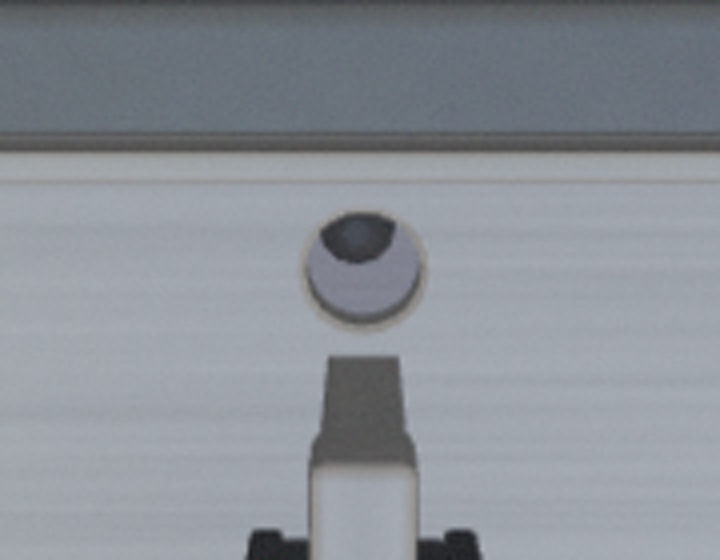

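Through the hole in w7c (centre 365,270) I can see the peg cone at about (358,233). Computing the mismatch.

```bash
python3 - <<'E'
from h import *
c=cam('w7');f=lambda u,v,z:onz("",(u+.5)/4-.5+230,(v+.5)/4-.5+100,z,c)
z0=.1527-.0266
h=f(364.5,270,z0+.008)
R=np.array(robot.get_state()["orientation"])
p=cv2.imread('pics/w7.png').min(2)[150:175,305:336]
for z,v in((.112,233),(.114,233),(.107,238)):
    g=f(358,v,z);d=R.T@(g-h);print(g,h,"peg-hole in tool mm",np.round(d*1000,1))
print(p)
E
```

```text
[ 0.51680665 -0.22624225  0.112     ] [ 0.51755246 -0.22744635  0.1341    ] peg-hole in tool mm [22.1 -1.  -1.1]
[ 0.51687948 -0.22587852  0.114     ] [ 0.51755246 -0.22744635  0.1341    ] peg-hole in tool mm [20.1 -1.  -1.4]
[ 0.5164798 -0.227932   0.107    ] [ 0.51755246 -0.22744635  0.1341    ] peg-hole in tool mm [27.1 -1.   0.7]
[[160 162 162 159 162 160 160 160 160 160 159 160 160 160 159 161 160 161
  160 160 161 159 159 159 161 161 161 160 161 160 160]
 [159 161 157 161 160 158 160 160 157 160 158 160 158 159 157 157 157 157
  157 159 156 158 160 162 159 161 159 156 159 160 159]
 [159 158 158 160 158 159 157 160 158 158 156 153 152 151 150 151 149 152
  152 151 152 157 157 158 160 160 159 158 159 160 159]
 [159 159 159 160 157 159 158 156 154 153 149 116 106 102  92  95  96  98
  103 108 133 148 151 156 158 155 157 158 159 158 158]
 [159 158 159 158 160 160 159 152 146 112  92  71  64  63  60  63  61  62
   64  67  87 105 122 150 152 156 160 159 160 158 159]
 [159 158 160 159 156 153 147 115  91  69  54  61  64  69  70  65  61  58
   60  62  59  65  75  98 143 147 154 157 158
[... 1761 characters left out ...]
  128 128 130 129 128 128 127 129 128 128 116  92 128]
 [150 141  90 115 129 128 128 127 128 127 130 128 128 129 130 126 127 128
  127 129 129 131 126 126 128 128 128 125  96  92 133]
 [148 143 106  96 126 126 126 128 125 128 125 126 127 126 126 128 126 126
  129 125 126 125 129 128 128 126 125 122  85  99 139]
 [152 142 111  89 114 127 130 130 124 127 129 128 129 129 127 129 128 128
  129 128 128 129 129 128 128 127 124 100  90 120 140]
 [156 144 132  84  96 117 131 128 127 130 130 129 131 130 131 131 129 131
  129 130 131 130 129 129 130 128 109  86 101 132 138]
 [157 152 142 107  85  97 123 130 128 128 130 128 129 129 128 130 127 130
  129 130 130 128 128 131 126 110  90  88 122 137 145]]
```

>>> move_arm:
  motion:
    - [0.3,-0.08,-0.12,-0.003,0,0,0]
    - [0.4,0,0,0,0,0,0]
    - [0.3,0,0,0,0,0,0]
    - [0,0,0,0,0,0,0]
    - [0,0,0,0,0,0,0]
    - [0,0,0,0,0,0,0]

```text
t: 12.85
position: [0.5086, -0.2669, 0.1426]
orientation: [[0.0, 0.984, -0.179], [-0.0, -0.179, -0.984], [-1.0, 0.0, 0.0]]
wrist_force: [-0.4, 0.2, -3.5]
opening: 0.0112
```

```bash
python3 -c "
from h import *
print(go([.509,-.2665,.145],-10.3));snap('w8')
p=cv2.imread('pics/w8.png')[100:240,230:410];cv2.imwrite('pics/w8c.png',cv2.resize(p,None,fx=4,fy=4,interpolation=2))"
```

```text
[[-0.24, 0.03, -0.05], 'jaw', np.float64(-10.29), 'turn', np.float64(0.0002), np.float64(0.01)]
```

View pics/w8c.png

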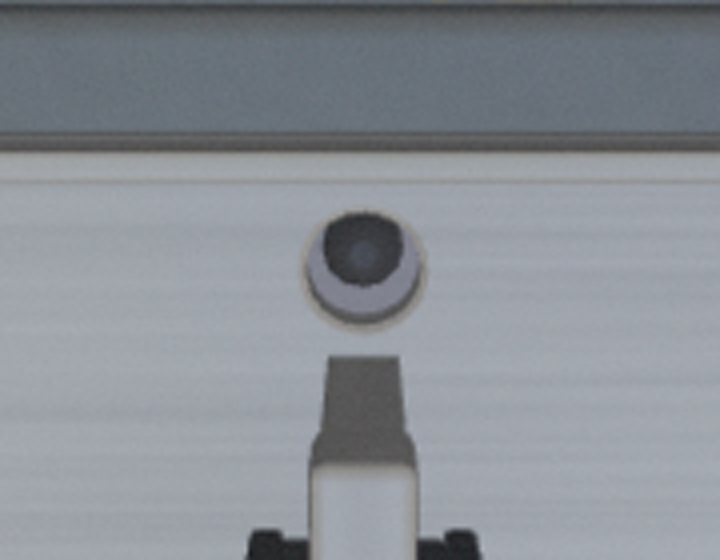

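The peg at (363,250) is now laterally centred in the hole. Lowering further.

>>> move_arm:
  motion:
    - [0.3,0,0,0,0,0,0]
    - [0.3,0,0,0,0,0,0]
    - [0.2,0,0,0,0,0,0]
    - [0,0,0,0,0,0,0]
    - [0,0,0,0,0,0,0]

```text
t: 13.4
position: [0.5085, -0.2668, 0.1344]
orientation: [[-0.0, 0.984, -0.179], [0.0, -0.179, -0.984], [-1.0, -0.0, -0.0]]
wrist_force: [-0.6, -0.4, -3.0]
opening: 0.0114
```

```bash
python3 -c "
from h import *
print(go([.509,-.2665,.1266],-10.3));snap('w9')
p=cv2.imread('pics/w9.png')[100:240,230:410];cv2.imwrite('pics/w9c.png',cv2.resize(p,None,fx=4,fy=4,interpolation=2))
for w,tz,v,uh in(('w8',.1424,250,270),('w9',.1346,0,270)):
  c=cam(w);f=lambda u,v,z:onz('',(u+.5)/4-.5+230,(v+.5)/4-.5+100,z,c)
  R=np.array(robot.get_state()['orientation']);print(w,np.round(1000*R.T@(f(363,v,.114)-f(364.5,uh,tz-.0186)),1))
"
```

```text
[[0.78, 0.05, -0.04], 'jaw', np.float64(-10.28), 'turn', np.float64(0.0003), np.float64(0.02)]
w8 [ 9.8 -0.2 -0.9]
w9 [  2.   -0.2 -35.6]
```

View pics/w9c.png

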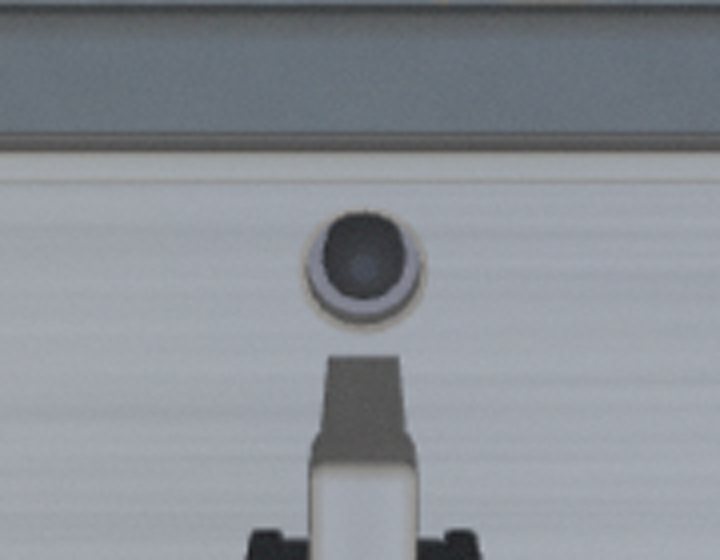

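>>> move_arm:
  motion:
    - [0.2,0,-0.08,0,0,0,0]
    - [0.2,0,0,0,0,0,0]
    - [0.2,0,0,0,0,0,0]
    - [0.2,0,0,0,0,0,0]
    - [0,0,0,0,0,0,0]
    - [0,0,0,0,0,0,0]

```text
t: 14.05
position: [0.5086, -0.266, 0.1265]
orientation: [[-0.0, 0.984, -0.179], [0.0, -0.179, -0.984], [-1.0, -0.0, -0.0]]
wrist_force: [-0.4, 0.3, -3.2]
opening: 0.0114
```

>>> move_arm:
  motion:
    - [0.2,0,0,0,0,0,0]
    - [0.2,0,0,0,0,0,0]
    - [0.2,0,0,0,0,0,0]
    - [0,0,0,0,0,0,0]
    - [0,0,0,0,0,0,0]
    - [0,0,0,0,0,0,0]

```text
t: 14.65
position: [0.5088, -0.2661, 0.1207]
orientation: [[0.0, 0.984, -0.178], [-0.0, -0.178, -0.984], [-1.0, 0.0, 0.0]]
wrist_force: [-1.3, 0.3, -1.2]
opening: 0.0112
```

```bash
python3 -c "
from h import *
s=robot.get_state();print(s['wrist_force'],s['wrist_torque']);print(go([.509,-.2665,.1156],-10.3));snap('w10')
p=cv2.imread('pics/w10.png')[100:240,230:410];cv2.imwrite('pics/w10c.png',cv2.resize(p,None,fx=4,fy=4,interpolation=2))
"
```

```text
[-1.28836708  0.29363792 -1.21351638] [-0.06365628  0.0636555   0.04673475]
[[0.51, 0.02, 0.03], 'jaw', np.float64(-10.28), 'turn', np.float64(0.0003), np.float64(0.02)]
```

View pics/w10c.png

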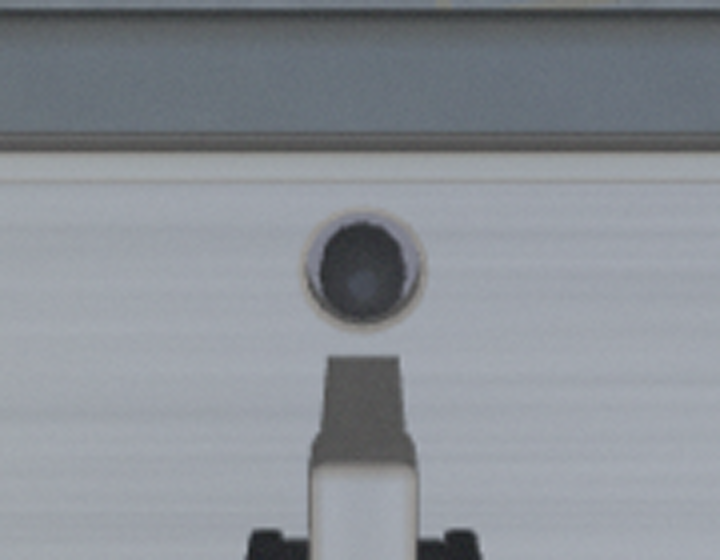

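The peg stands through the hole, and the force shift of about 2 N matches the expected 6 mm of sink. Lowering the last 5 mm and releasing.

>>> move_arm:
  motion:
    - [0.2,0,0,0,0,0,0]
    - [0.2,0,0,0,0,0,0]
    - [0.1,0,0,0,0,0,0]
    - [0,0,0,0,0,0,0]
    - [0,0,0,0,0,0,0]
    - [0,0,0,0,0,0,0]

```text
t: 15.3
position: [0.5088, -0.2662, 0.1157]
orientation: [[0.0, 0.984, -0.179], [-0.0, -0.179, -0.984], [-1.0, 0.0, 0.0]]
wrist_force: [-0.0, 0.6, 0.6]
opening: 0.0114
```

>>> move_arm:
  motion:
    - [0,0,0,0,0,0,0.2]
    - [0,0,0,0,0,0,0.3]
    - [0,0,0,0,0,0,0.5]
    - [0,0,0,0,0,0,0.6]
    - [0,0,0,0,0,0,0.6]
    - [0,0,0,0,0,0,0.6]
    - [0,0,0,0,0,0,0.6]
    - [0,0,0,0,0,0,0.6]

```text
t: 16.1
position: [0.5087, -0.266, 0.1155]
orientation: [[-0.0, 0.984, -0.179], [0.0, -0.179, -0.984], [-1.0, -0.0, -0.0]]
wrist_force: [-0.6, 0.3, -0.1]
opening: 0.0515
```

```bash
python3 -c "
from h import *
s=robot.get_state();print(s['wrist_force'],s['opening'],s['position']);snap('w11')
"
```

```text
[-0.60952955  0.30244433 -0.14129663] 0.05151263799260501 [ 0.50867608 -0.26604273  0.11554528]
```

View pics/w11.png

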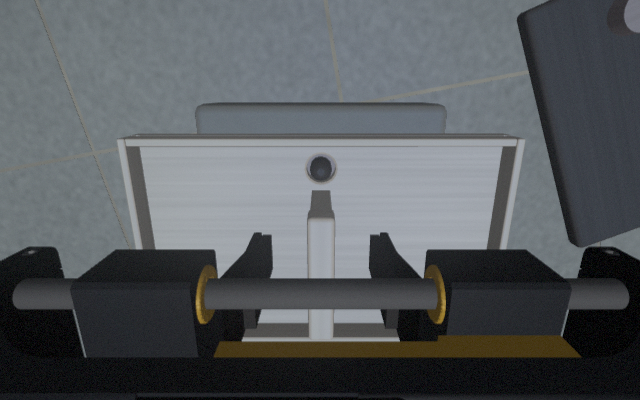

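>>> move_arm:
  motion:
    - [-0.5,0,0,0,0,0,0.6]
    - [-2,0,0,0,0,0,0.6]
    - [-3.5,0,0,0,0,0,0.6]
    - [-4,0,0,0,0,0,0.6]
    - [-4,0,0,0,0,0,0.6]
    - [-4,0,0,0,0,0,1]
    - [0,0,0,0,0,0,1]
    - [0,0,0,0,0,0,1]

```text
t: 16.95
position: [0.5089, -0.2662, 0.2969]
orientation: [[0.002, 0.984, -0.178], [-0.002, -0.178, -0.984], [-1.0, 0.002, 0.001]]
wrist_force: [-0.2, 0.4, -0.2]
opening: 0.0686
```

```bash
python3 -c "
from h import *
s=robot.get_state();print(s['wrist_force'],s['opening'],s['position']);snap('w12')
p=cv2.imread('pics/w12.png')[60:240,180:460];cv2.imwrite('pics/w12c.png',cv2.resize(p,None,fx=2.8,fy=2.8,interpolation=2))
p,d=robot.grab_frame('scene');np.save('scene1.npy',d)
cv2.imwrite('pics/scene1c.png',cv2.resize(p[200:320,200:340],None,fx=5,fy=5,interpolation=2))
print(go([.448,-.003,.15],70))
"
```

```text
[-0.21711567  0.35605914 -0.21041363] 0.06857047077786955 [ 0.50889484 -0.26616473  0.29689637]
[[14.49, -10.53, -24.73], 'jaw', np.float64(-10.29), 'turn', np.float64(-1.4013), np.float64(-80.29)]
```

View pics/w12c.png

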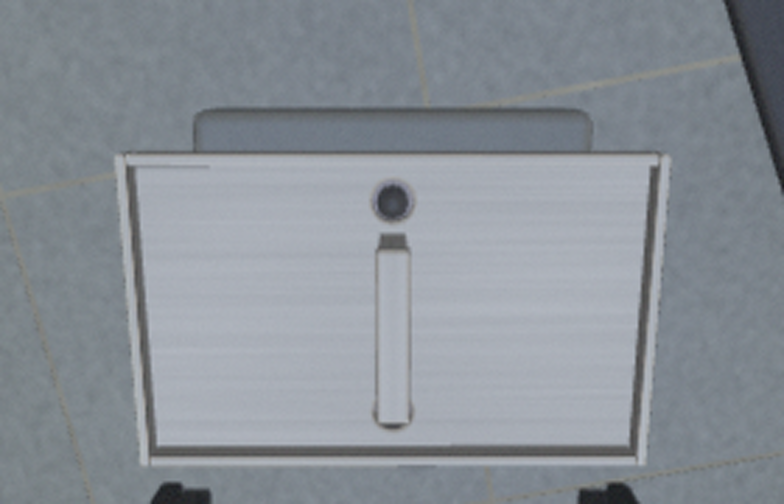

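View pics/scene1c.png

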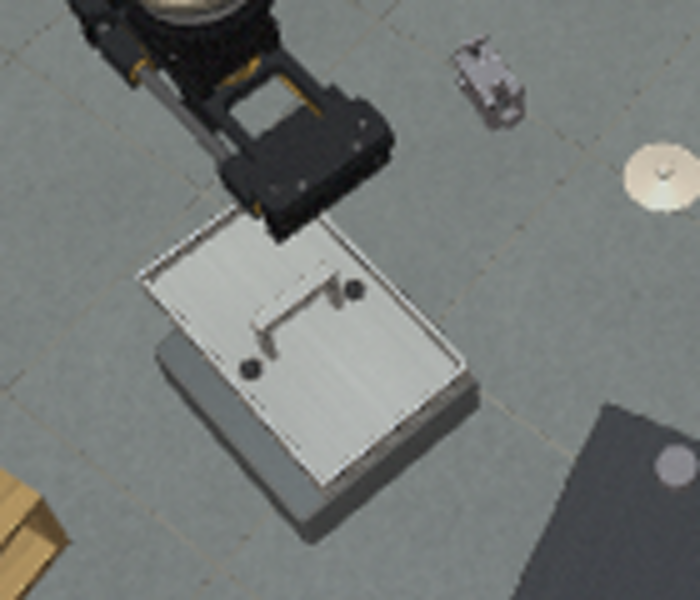

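In both views both pegs come through the holes: the dark discs at (350,290) and (250,370) in scene1c. Now a depth check on the pan's height and level, then on to the boss.

```bash
python3 - <<'E'
from h import *
z=np.load('w12.npz');c=cam('w12')
s=1/2.8
for u,v in((200,220),(200,400),(590,220),(590,400),(393,320),(300,130)):
    x,y=int(u*s+180),int(v*s+60);q=np.median(z['d'][y-2:y+3,x-2:x+3]);o,r=ray('',x,y,c);print((u,v),np.round(o+r*q,4))
E
```

```text
(200, 220) [ 0.4436 -0.2188  0.0993]
(200, 400) [ 0.4267 -0.2884  0.0997]
(590, 220) [ 0.5892 -0.2452  0.0998]
(590, 400) [ 0.5806 -0.3163  0.1   ]
(393, 320) [ 0.5108 -0.2596  0.1467]
(300, 130) [ 0.4833 -0.1943  0.0503]
```

>>> move_arm:
  motion:
    - [0,-1.8,-4.1,0,0,0,1]
    - [0,-1.8,-4.1,0,0,0,1]
    - [0,-1.8,-4.1,0,0,0,1]
    - [0,-1.8,-4.1,0,0,0,1]
    - [0,-1.8,-4.1,0,0,0,1]
    - [0,-1.6,-4.1,0,0,0,1]

```text
t: 17.65
position: [0.4463, -0.0032, 0.2938]
orientation: [[-0.004, 0.984, -0.179], [0.001, -0.179, -0.984], [-1.0, -0.004, -0.001]]
wrist_force: [0.9, 1.0, -0.0]
opening: 0.0871
```

>>> move_arm:
  motion:
    - [1,0,0,-0.136,0,0,1]
    - [1,0,0,-0.136,0,0,1]
    - [1,0,0,-0.136,0,0,1]
    - [1,0,0,-0.136,0,0,1]
    - [1,0,0,-0.136,0,0,1]
    - [1,0,0,-0.136,0,0,1]
    - [1,0,0,-0.136,0,0,1]
    - [1,0,0,-0.136,0,0,1]
    - [1,0,0,-0.136,0,0,1]
    - [0,0,0,-0.13,0,0,1]

```text
t: 18.65
position: [0.4459, -0.0045, 0.2028]
orientation: [[-0.007, 0.381, 0.925], [0.002, 0.925, -0.381], [-1.0, -0.001, -0.007]]
wrist_force: [0.1, -0.4, -0.4]
opening: 0.0873
```

>>> move_arm:
  motion:
    - [0,0,0,0,0,0,1]
    - [0,0,0,0,0,0,1]
    - [0,0,0,0,0,0,1]

```text
t: 18.95
position: [0.448, -0.005, 0.2052]
orientation: [[-0.001, 0.388, 0.922], [0.0, 0.922, -0.388], [-1.0, -0.0, -0.001]]
wrist_force: [0.3, 0.1, -0.0]
opening: 0.0871
```

```bash
python3 -c "
from h import *
print(go([.448,-.0033,.10],67.3));snap('w13')
p=cv2.imread('pics/w13.png')[100:240,230:410];cv2.imwrite('pics/w13c.png',cv2.resize(p,None,fx=4,fy=4,interpolation=2))"
```

```text
[[10.52, 0.16, -0.06], 'jaw', np.float64(67.19), 'turn', np.float64(-0.002), np.float64(-0.11)]
```

View pics/w13c.png

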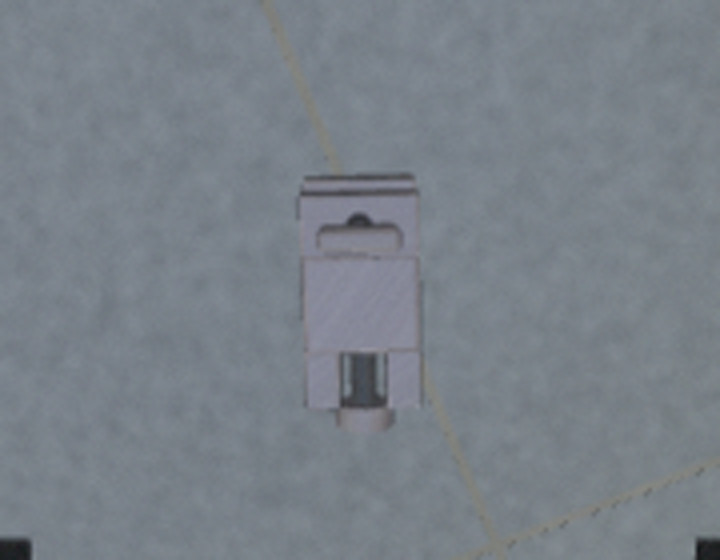

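```bash
python3 - <<'E'
from h import *
z=np.load('w3.npz');c=cam('w3');s=280/780
for u,v in((321,200),(420,330),(500,280),(400,110),(458,233),(333,403)):
    x,y=int(u*s+180),int(v*s+60);q=np.median(z['d'][y-1:y+2,x-1:x+2]);o,r=ray('',x,y,c);print((u,v),np.round(o+r*q,4))
z=np.load('w12.npz');c=cam('w12');s=1/2.8
for u,v in((393,203),(393,200)):
    x,y=int(u*s+180),int(v*s+60);o,r=ray('',x,y,c);print(np.round([(o+r*z['d'][y+j,x+i])[2] for j in(-3,-2,-1,0,1,2,3) for i in (-1,0,1)],4))
c=cam('w13');f=lambda u,v,z:onz("",(u+.5)/4-.5+230,(v+.5)/4-.5+100,z,c)
P=np.array([f(u,v,.036) for u,v in((299,194),(420,194),(305,408),(424,406))]);print(P,P.mean(0))
for a,b in((0,2),(1,3)):
    d=P[b]-P[a];print(np.linalg.norm(d),np.degrees(np.arctan2(d[1],d[0])))
E
```

```text
(321, 200) [ 0.4639 -0.2361  0.1003]
(420, 330) [ 0.5201 -0.2668  0.1008]
(500, 280) [ 0.5402 -0.2351  0.1001]
(400, 110) [ 0.4776 -0.194   0.0503]
(458, 233) [ 0.5153 -0.224   0.1141]
(333, 403) [ 0.5003 -0.3053  0.1127]
[0.1051 0.1058 0.1055 0.1061 0.1056 0.1045 0.1063 0.106  0.1066 0.1069
 0.1067 0.1052 0.1064 0.1052 0.1054 0.1054 0.1048 0.1056 0.104  0.1038
 0.1039]
[0.1041 0.1044 0.1031 0.1048 0.1055 0.1052 0.1058 0.1053 0.1042 0.106
 0.1057 0.1063 0.1066 0.1064 0.1049 0.1061 0.1049 0.1051 0.1051 0.1045
 0.1053]
[[ 4.16318716e-01 -8.21422472e-03  3.60000000e-02]
 [ 4.27925045e-01  1.93935081e-02  3.60000000e-02]
 [ 4.67923896e-01 -2.90526436e-02  3.60000000e-02]
 [ 4.79387791e-01 -3.78398647e-04  3.60000000e-02]] [ 0.44788886 -0.00456294  0.036     ]
0.05565370041363799 -21.989092023510423
0.0551302323795507 -21.016697482182103
```

Peg tips read about 6 mm above the floor (0.106 vs 0.0997), and the floor is level within 0.7 mm over all four spots, so the pan is home. Descending on the boss.

>>> move_arm:
  motion:
    - [3,0.1,0,0,0,0,1]
    - [4,0,0,0,0,0,1]
    - [4,0,0,0,0,0,1]
    - [3,0,0,0,0,0,1]
    - [2,0,0,0,0,0,1]
    - [1,0,0,0,0,0,1]
    - [0,0,0,0,0,0,1]
    - [0,0,0,0,0,0,1]
    - [0,0,0,0,0,0,1]

```text
t: 19.9
position: [0.4496, -0.0043, 0.0366]
orientation: [[0.002, 0.386, 0.922], [-0.001, 0.922, -0.386], [-1.0, 0.0, 0.002]]
wrist_force: [-0.2, 0.1, 0.1]
opening: 0.087
```

```bash
python3 -c "
from h import *
print(go([.448,-.004,.0075],67.5));snap('w14')"
```

```text
[[2.91, -0.03, -0.17], 'jaw', np.float64(67.29), 'turn', np.float64(-0.0037), np.float64(-0.21)]
```

View pics/w14.png

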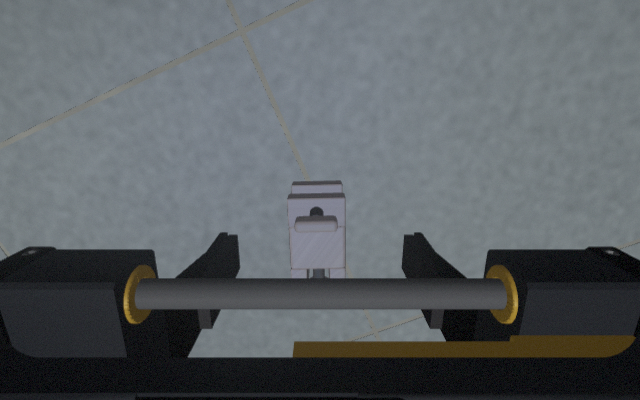

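>>> move_arm:
  motion:
    - [1,-0.08,-0.12,0,0,0,1]
    - [1,0,0,0,0,0,1]
    - [0.6,0,0,0,0,0,1]
    - [0.2,0,0,0,0,0,1]
    - [0,0,0,0,0,0,1]
    - [0,0,0,0,0,0,0.6]
    - [0,0,0,0,0,0,0.5]
    - [0,0,0,0,0,0,0.4]
    - [0,0,0,0,0,0,0.3]
    - [0,0,0,0,0,0,0.2]
  grip_force: 30

```text
t: 20.95
position: [0.4473, -0.0044, 0.0077]
orientation: [[0.0, 0.386, 0.923], [-0.0, 0.923, -0.386], [-1.0, 0.0, 0.0]]
wrist_force: [-0.0, -0.3, -0.2]
opening: 0.0552
```

>>> move_arm:
  motion:
    - [0,0,0,0,0,0,0]
    - [0,0,0,0,0,0,0]
    - [0,0,0,0,0,0,0]
    - [0,0,0,0,0,0,0]
    - [0,0,0,0,0,0,0]
    - [0,0,0,0,0,0,0]

```text
t: 21.55
position: [0.4472, -0.0045, 0.0076]
orientation: [[-0.0, 0.386, 0.922], [0.0, 0.922, -0.386], [-1.0, -0.0, -0.0]]
wrist_force: [-0.9, -0.8, 0.4]
opening: 0.0305
```

```bash
python3 -c "
from h import *
s=robot.get_state();print(s['position'],s['opening']);snap('w15')"
```

```text
[ 0.44717942 -0.00445269  0.00756714] 0.030456119991614267
```

View pics/w15.png

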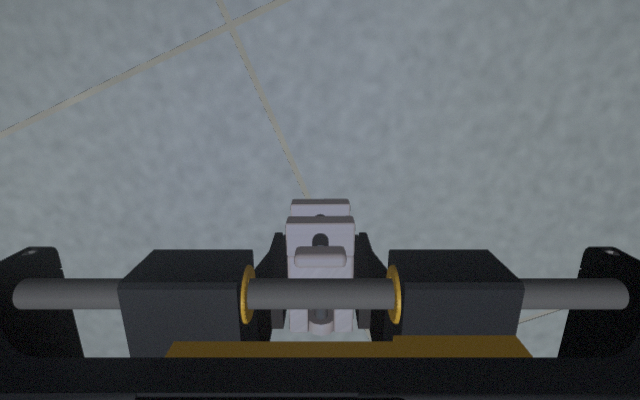

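Boss gripped (30.5 mm). Lifting and carrying it to pan +x 50 mm.

>>> move_arm:
  motion:
    - [-0.5,0,0,0,0,0,0]
    - [-1.5,0,0,0,0,0,0]
    - [-3,0,0,0,0,0,0]
    - [-4,0,0,0,0,0,0]
    - [-4,0,0,0,0,0,0]
    - [-4,0,0,0,0,0,0]
    - [-3,0,0,0,0,0,0]
    - [-1.5,0,0,0,0,0,0]
    - [0,0,0,0,0,0,0]

```text
t: 22.5
position: [0.4482, -0.0045, 0.2246]
orientation: [[0.005, 0.386, 0.923], [-0.001, 0.923, -0.386], [-1.0, 0.001, 0.005]]
wrist_force: [-0.2, 0.5, -2.1]
opening: 0.0295
```

>>> move_arm:
  motion:
    - [0,-1.5,1.5,0,0,0,0]
    - [0,-2.7,2.7,0,0,0,0]
    - [0,-2.7,2.7,0,0,0,0]
    - [0,-2.7,2.7,0,0,0,0]
    - [0,-2.7,2.7,0,0,0,0]
    - [0,-2.7,2.7,0,0,0,0]
    - [0,-2.7,2.7,0,0,0,0]
    - [0,-2,2,0,0,0,0]
    - [0,-1,1,0,0,0,0]
    - [0,0,0,0,0,0,0]

```text
t: 23.5
position: [0.5579, -0.2763, 0.2206]
orientation: [[-0.002, 0.388, 0.922], [0.002, 0.922, -0.388], [-1.0, 0.001, -0.003]]
wrist_force: [0.5, -0.2, -3.0]
opening: 0.0304
```

>>> move_arm:
  motion:
    - [0,0,0,-0.07,0,0,0]
    - [0,0,0,-0.08,0,0,0]
    - [0,0,0,-0.063,0,0,0]
    - [0,0,0,0,0,0,0]
    - [0,0,0,0,0,0,0]
    - [0,0,0,0,0,0,0]

```text
t: 24.1
position: [0.558, -0.2742, 0.2224]
orientation: [[-0.001, 0.182, 0.983], [0.001, 0.983, -0.182], [-1.0, 0.001, -0.001]]
wrist_force: [0.0, -0.4, -2.1]
opening: 0.0298
```

```bash
python3 -c "
from h import *
print(go([.5582,-.2754,.13],79.7));snap('w16');print(robot.get_state()['wrist_force'])"
```

```text
[[9.24, -0.12, 0.05], 'jaw', np.float64(79.49), 'turn', np.float64(-0.0037), np.float64(-0.21)]
[ 1.12690457  0.08670953 -3.11398216]
```

View pics/w16.png

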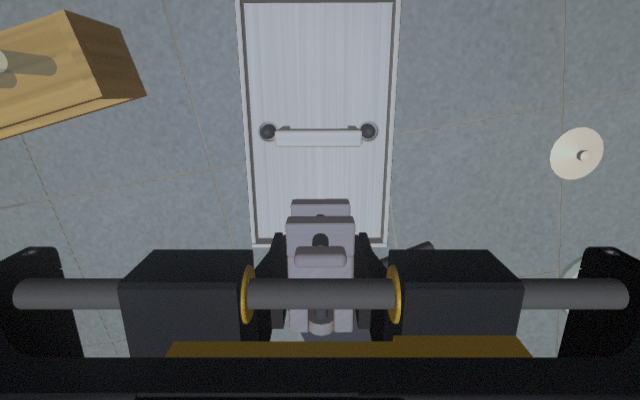

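The boss is held upright. The pan below has both pegs showing, at (268,131) and (368,131). Lowering.

>>> move_arm:
  motion:
    - [2,-0.1,0.05,0,0,0,0]
    - [3,0,0,0,0,0,0]
    - [2.5,0,0,0,0,0,0]
    - [1.5,0,0,0,0,0,0]
    - [0.8,0,0,0,0,0,0]
    - [0,0,0,0,0,0,0]
    - [0,0,0,0,0,0,0]
    - [0,0,0,0,0,0,0]

```text
t: 24.95
position: [0.5595, -0.2769, 0.1258]
orientation: [[0.002, 0.182, 0.983], [-0.002, 0.983, -0.182], [-1.0, -0.001, 0.002]]
wrist_force: [0.1, -0.6, -2.3]
opening: 0.0298
```

```bash
python3 -c "
from h import *
print(go([.5582,-.2754,.1076],79.7));snap('w17');print(robot.get_state()['wrist_force'])"
```

```text
[[1.82, 0.13, -0.16], 'jaw', np.float64(79.5), 'turn', np.float64(-0.0036), np.float64(-0.2)]
[-0.58129263 -0.49750371 -2.23734234]
```

View pics/w17.png

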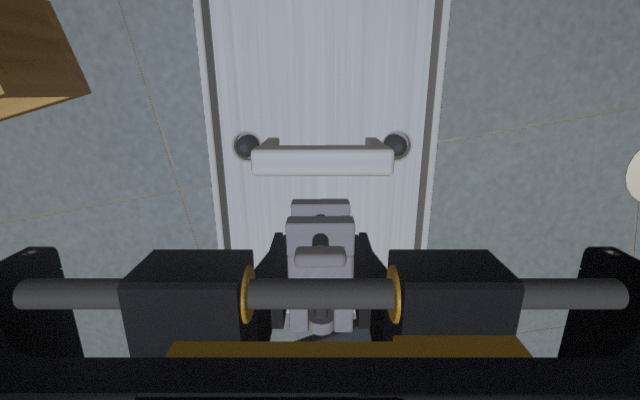

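>>> move_arm:
  motion:
    - [0.6,0.1,-0.1,0,0,0,0]
    - [0.4,0,0,0,0,0,0]
    - [0.3,0,0,0,0,0,0]
    - [0.2,0,0,0,0,0,0]
    - [0.2,0,0,0,0,0,0]
    - [0.2,0,0,0,0,0,0]
    - [0,0,0,0,0,0,0]
    - [0,0,0,0,0,0,0]

```text
t: 25.8
position: [0.5578, -0.2752, 0.1056]
orientation: [[-0.0, 0.182, 0.983], [0.0, 0.983, -0.182], [-1.0, 0.0, -0.0]]
wrist_force: [-0.5, 0.6, -1.8]
opening: 0.0296
```

>>> move_arm:
  motion:
    - [0.2,0,0,0,0,0,0]
    - [0.2,0,0,0,0,0,0]
    - [0.2,0,0,0,0,0,0]
    - [0,0,0,0,0,0,0]
    - [0,0,0,0,0,0,0]
    - [0,0,0,0,0,0,0]

```text
t: 26.4
position: [0.558, -0.2753, 0.0998]
orientation: [[0.0, 0.182, 0.983], [-0.0, 0.983, -0.182], [-1.0, -0.0, 0.0]]
wrist_force: [0.4, -0.4, 0.1]
opening: 0.0298
```

The wrist force has gone to about 0, so the weight is on the platform. Releasing with a limited opening inside the rim.

>>> move_arm:
  motion:
    - [0,0,0,0,0,0,0.38]
    - [0,0,0,0,0,0,0.42]
    - [0,0,0,0,0,0,0.5]
    - [0,0,0,0,0,0,0.55]
    - [0,0,0,0,0,0,0.55]
    - [0,0,0,0,0,0,0.55]
    - [0,0,0,0,0,0,0.55]
    - [0,0,0,0,0,0,0.55]

```text
t: 27.2
position: [0.5578, -0.2752, 0.0995]
orientation: [[-0.0, 0.182, 0.983], [0.0, 0.983, -0.182], [-1.0, 0.0, -0.0]]
wrist_force: [-0.1, -0.9, -0.8]
opening: 0.0478
```

```bash
python3 -c "
from h import *
s=robot.get_state();print(s['wrist_force'],s['opening'],s['position']);snap('w18')"
```

```text
[-0.06602877 -0.91797093 -0.82543775] 0.04777853901343651 [ 0.55780351 -0.27518228  0.09954412]
```

View pics/w18.png

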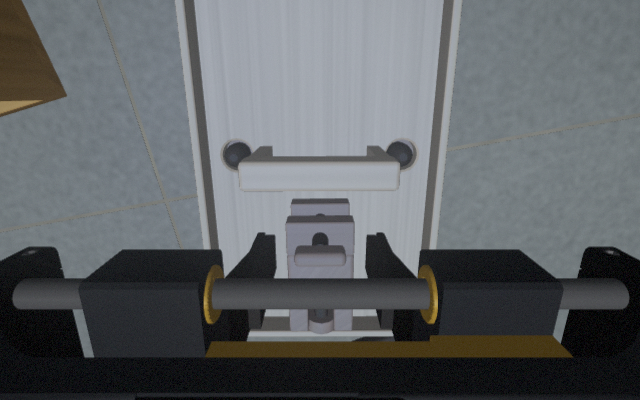

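Both fingers are clear of the boss, which is standing upright. Retracting straight up.

>>> move_arm:
  motion:
    - [-0.5,0,0,0,0,0,0.55]
    - [-1.5,0,0,0,0,0,0.55]
    - [-3,0,0,0,0,0,0.55]
    - [-4,0,0,0,0,0,0.55]
    - [-4,0,0,0,0,0,0.55]
    - [-4,0,0,0,0,0,0.55]
    - [-3,0,0,0,0,0,0.55]
    - [0,0,0,0,0,0,0.55]
    - [0,0,0,0,0,0,0.55]

```text
t: 28.15
position: [0.558, -0.2752, 0.3015]
orientation: [[0.002, 0.182, 0.983], [-0.002, 0.983, -0.182], [-1.0, -0.001, 0.003]]
wrist_force: [0.2, 0.8, -1.3]
opening: 0.048
```

```bash
python3 -c "
from h import *
snap('w19');p,d=robot.grab_frame('scene');np.save('scene2.npy',d)
cv2.imwrite('pics/scene2c.png',cv2.resize(p[200:320,200:340],None,fx=5,fy=5,interpolation=2))
c=cam('w19');d=np.load('w19.npz')['d'];P=np.array([[ (lambda o,r:o+r*d[v,u])(*ray('',u,v,c)) for u in range(200,460,3)] for v in range(0,230,3)]).reshape(-1,3)
e=np.array([np.cos(np.radians(-10.3)),np.sin(np.radians(-10.3))]);n=np.array([-e[1],e[0]])
q=P[:,:2]-[.509,-.2665];X=q@e;Y=q@n
for x in(-.08,-.05,-.02,.04,.085):
  for y in(-.035,.035):
    k=(abs(X-x)<.008)&(abs(Y-y)<.008);print(x,y,k.sum(),np.round(np.median(P[k,2]),4) if k.any() else None)
k=(abs(X-.058)<.012)&(abs(Y)<.008);print('boss top',np.round(np.median(P[k,2]),4))
"
```

```text
-0.08 -0.035 34 0.0917
-0.08 0.035 33 0.0917
-0.05 -0.035 25 0.0917
-0.05 0.035 25 0.0915
-0.02 -0.035 25 0.0915
-0.02 0.035 25 0.0914
0.04 -0.035 20 0.0919
0.04 0.035 18 0.092
0.085 -0.035 20 0.0917
0.085 0.035 20 0.0917
boss top 0.1274
```

View pics/w19.png

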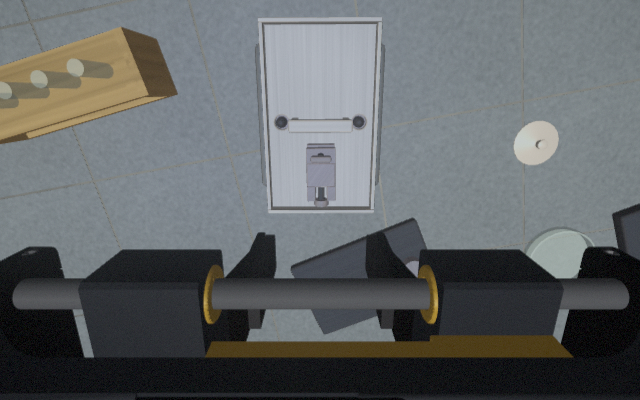

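View pics/scene2c.png

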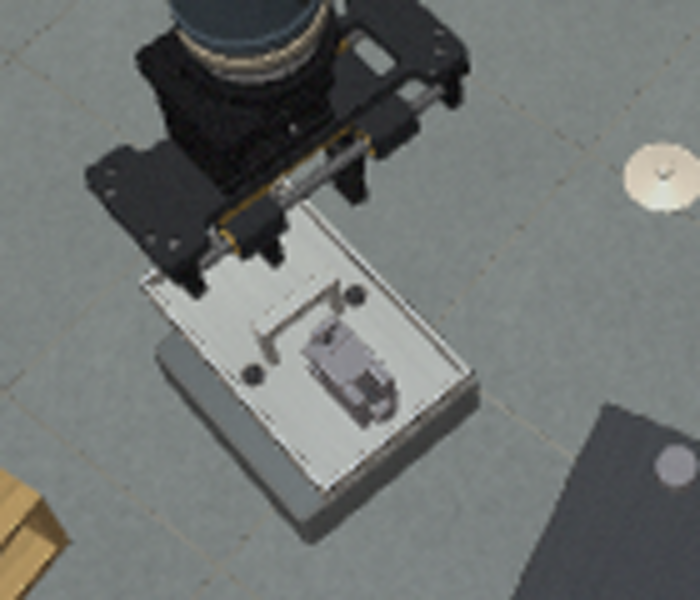

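```bash
python3 -c "
from h import *
robot.job_done();print(robot.get_state()['t'])"
```

```text
the job is handed in; nothing more can be done
the job is handed in; nothing more can be done
```

The job is done and handed in at about 28 s of the 67 s allowed. The aluminium pan is home on the scale, and the boss head stands flat on its floor, on the far (+x) side of the handle.

- **Pan:** I gripped it by the handle bar and watched one peg enter its hole through the wrist camera. I let go only when the platform carried the weight. Both pegs show through the holes in the wrist and scene views. Before the boss went on, the peg tips measured about 6 mm above the pan floor.
- **Boss:** I set it down upright about 50 mm from the pan's centre, releasing once the wrist force was about 0. Its top measures 35.7 mm above the pan floor, against 36 mm for its full height, so it lies flat.
- **Level and sink:** With the boss on, the pan floor is level within about 0.6 mm over ten spots. The platform has sunk about 16 mm, far from its 40 mm stop.
- **What disagreed:** The task suggested about 11 mm of sink under the pan alone and about 20 mm with the boss; I measured about 8 mm and 16 mm. Given the peg height above the floor, I take this as the masses or spring differing from the nominal values, not a bad seating.
- **Other things:** I did not measure the bystanders' positions again. The last views showed nothing disturbed, and the gripper was about 20 cm above the pan when I handed in.

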